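# Wring a ceramic gauge plate onto its reference block

### The arm

A 6-joint arm with a two-finger parallel gripper is mounted at the origin on the work surface. World frame = base frame: x ahead of the robot, y to its left, z up, the work surface at z = 0. Lengths are in mm, angles in rad, forces in N, time in s.
With the tool pointing down it reaches from about 325 to 775 mm from the base axis. Payload 9.3 kg.
Tool frame: the origin (TCP) lies at the very end of the fingers, on their centre line; the grasp point (between the pads) lies 19 mm behind it; z points along the fingers, y is the direction in which the jaws open and shut (so a half turn about z gives the same grasp; the last joint's range is limited). The gripper opens to 85 mm and grips with 20 to 120 N. Pads are 22 mm wide; open, the fingers measure 114 mm over their backs; the gripper's body (76 mm by 85 mm) begins 54 mm behind the grasp point. The pads swing forward as they close: fully open they stand 13 mm farther back than shut.
Start: joints at [-1.335, 0.259, 0.021, 1.334, 0, 1.418], TCP at [208.486, -508.95, 231.279] pointing down, gripper open.
Joint ranges: [-3.04, 3.04], [-0.91, 1.82], [-1.04, 1.36], [-1.92, 1.95], [-1.52, 1.45], [-3.14, 3.14]. Speed limits (rad/s): [2.22, 2.22, 2.79, 3.14, 3.14, 3.14].

### API

Orientations are given as a unit quaternion [x, y, z, w].
In Python, from workcell import telemetry, viewer, env gives the robot as it stands.
- The arm moves only by the tool drive_tool, never from a script. Its arguments are lists of equal length, an entry for each row: "translation": the shift along the tool's x, y, z in mm, a list of three; "spin": the turn about the tool's z in rad. In form: {"translation": [[tx, ty, tz], ...], "spin": [spin, ...]}. A call has 1 to 20 rows; each row is the pose to reach, as a shift and turn from the pose commanded when the call began, along the tool's axes at that moment; what a row does not reach only later rows make up. A row lasts 1/12 s, in which the tool goes at most 41.7 mm and 7.16 degrees, less where a joint would pass 70% of its speed; a pose out of reach is approached as far as the arm can. A call with a gripper value outside its range is refused whole. "claw" is the finger opening in mm, from 0 to 85.4, set as the call begins (left out, the last holds). The fingers move at their own pace and stop on an object; "squeeze" is the grip in N (left out, the last holds). Time passes only in rows, so rows that repeat a pose let the fingers close. It gives the time, the measured TCP pose, the force and the opening at its end, in the units of the state.
- telemetry.read_state(): the state, without advancing time (a new reading comes with each control period).
- viewer.read_camera(name): name is "scene" or "top" or "wrist"; returns a dict with "frame" (400x640x3 uint8, red, green, blue), "fx", "fy", "cx", "cy" (pixels), "rvec" (rotation vector, rad) and "tvec" (3), from world to camera coordinates, as OpenCV has them; the wrist camera has in their place "hand_eye" (4x4, takes a point from camera to tool coordinates, whose origin is the TCP and whose axes are the flange's). Camera axes: x right, y down, z forward; pixel columns grow to the right and rows downward; lengths in mm; the calibration is good to about 2 mm. The wrist camera is an equidistant fisheye: a pixel r from the principal point sees the ray r / f radians off the axis. A picture is of the moment at which its call begins: read the wrist's pose just before it. There is no depth.
- env.hand_in(): hands the job in, once; it reports no verdict.
The state is a dict: "time_s": time; "joint_positions": joint angles; "dq": joint speeds; "joint_torque": joint torques, N m; "tool_pos": TCP position; "tool_rot": TCP orientation; "contact_force": force on the tool from outside, world axes, zero at the start; "ft_torque": the same for the moment, N m; "width": finger opening in mm.
Only numpy, scipy, OpenCV 4.12 (cv2) and the standard library are available. Lean on these libraries where they do the work, as an engineer would, in place of code of your own. Each camera call takes 0.05 s, during which the arm holds its last target.

### The job

Lift the orange dust cover off the dark steel reference block, keeping it clear of the white ceramic plate, and set it down (do not drop it) on the green mat. Then slide the white plate across from the blue landing onto the reference block, without lifting or tipping it, until it is square and flush with the block's edges all round, and press it down there with about 15 N to wring the faces together. Let go and leave the case, bottle and steel disc where they are.

Things in the scene. Friction and masses are not known exactly. Their poses are not given: they have to be found in the camera images.
- ref_face (a point): Centre of the reference block's upper face: dark steel, 90 x 90 mm, fixed, 50 mm above the bench, level. x and y lie along the face's edges, z up. The blue landing joins it on its +y side with its top in the same plane and no step: 90 mm wide (x) and 130 mm long (y), from +45 to +175 mm along y. Both stand on a grey foot, 130 mm (x) by 250 mm (y), 20 mm high, from -60 to +190 mm along y. The block's other three sides are free. No fence or stop: the plate can slide off.
- stand: The fixed stand that carries the reference block and the blue landing (see ref_face). Origin at the bench, below the point 52 mm from ref_face along its +y; same axes as ref_face.
- plate: White ceramic gauge plate, 90 x 90 x 20 mm, about 0.63 kg, loose (a push of a few newtons slides it), lying flat on the blue landing 110 to 126 mm from ref_face along its +y, up to 13 mm off sideways and turned up to 0.15 rad. Origin at the centre of its underside; x and y along its edges, z up. At the start its x lies nearly along ref_face's x; flush means the origins and the axes coincide.
- cover: Orange dust cover, loose, 0.12 kg, lying flat on the reference block: a board 86 x 86 x 6 mm with an upright black bar handle on it. Origin at the centre of the board's underside, z up.
- cover_grip (a point): Point to grip on the cover's handle, on the axis of the cover, 32 mm above its underside. The handle is 14 mm thick along x, 50 mm long along y; it rises from 6 to 44 mm above the underside.
- mat_top (a point): Centre of the upper face of the green mat: 170 x 170 mm, fixed, 3 mm thick, lying on the bench to the left or the right of the stand; x and y along its edges.
- case: Bystander: closed wooden gauge case, 122 x 82 mm, 42 mm high; origin at the centre of its underside.
- bottle: Bystander: white bottle with red cap, 56 mm across, 100 mm high, standing; origin at the centre of its underside.
- disc: Bystander: bare steel hardness test disc, 64 mm across, 16 mm high, lying flat; origin at the centre of its underside.
There are look-alikes about, which are no part of the job. What is shaped like the plate but brown or purple is not meant. There is more than one size of the cover; the one meant has the size given above.

How it is judged (in metres and radians):
On the way, in this order (a step that is already met when the one before it is completed fails the run):
1. the cover is set down flat on the mat and released (x of cover in the frame of mat_top between -0.04 and 0.04 m and y of cover in the frame of mat_top between -0.04 and 0.04 m and z of cover in the frame of mat_top between -0.003 and 0.003 m and angle between cover's own z axis and vertical below 0.05 rad and linear speed of cover below 0.02 m/s and contact force between cover and the fingers below 0.1 N), for 0.2 s.
2. the plate is flush on the reference block and is pressed down (its weight and the press together over 12 N) (x of plate in the frame of ref_face between -0.004 and 0.004 m and y of plate in the frame of ref_face between -0.004 and 0.004 m and z of plate in the frame of ref_face between -0.003 and 0.003 m and angle between the x axis of plate and the x axis of ref_face, either way round below 0.06 rad and contact force between plate and stand above 12 N), for 0.15 s.
At the end, for the whole second after the job is handed in: The plate rests flat on the reference block, its centre within 4 mm of the block's in x and in y, its edges within 0.06 rad of the block's, at rest; the cover lies flat on the mat, released and still, its centre within 40 mm of the mat's in x and in y (all of step 1 and x of plate in the frame of ref_face between -0.004 and 0.004 m and y of plate in the frame of ref_face between -0.004 and 0.004 m and z of plate in the frame of ref_face between -0.003 and 0.003 m and angle between the x axis of plate and the x axis of ref_face, either way round below 0.06 rad and angle between plate's own z axis and vertical below 0.03 rad and linear speed of plate below 0.01 m/s); the robot touches nothing.
It fails at once if the plate is lifted more than 8 mm off the stand's top, drops off it, or is tipped more than 0.12 rad (z of plate in the frame of ref_face above 0.008 m or z of plate in the frame of ref_face below -0.01 m or angle between plate's own z axis and vertical above 0.12 rad).
It fails at once if the cover and the plate push on one another (over 1 N) (contact force between cover and plate above 1 N).
It fails at once if the cover is dropped (over 0.5 m/s out of the fingers) (linear speed of cover above 0.5 m/s and contact force between cover and the fingers below 0.05 N).
It fails at once if a bystander is moved more than 20 mm (distance of any of case, bottle, disc from where it was at the start of the episode above 0.02 m).
It also fails if it takes over 72 s, if anything falls off the work surface, if the arm or the gripper's body presses on something with over 40 N, if the wrist force passes 120 N, or if a joint passes its speed limit or range.

## Working session

There is one attempt and no reset: what is moved stays moved. The work goes in short steps, Python scripts to look and compute and a tool call to move; the robot and the scene stay as the last step left them, time stands still between calls to the robot, and variables do not carry over. Pictures are saved under pics/ and viewed, and the job is handed in when it is done.

Besides the shell and the picture viewer there is one more tool, called after "Request:" as name(argument=value, ...), one argument or row to a line, values as JSON. drive_tool: Moves the arm, as the interface text tells. Its arguments: {"type":"object","properties":{"translation":{"type":"array"},"spin":{"type":"array"},"claw":{"type":"number"},"squeeze":{"type":"number"}},"required":["translation","spin"]}

```bash
ls; mkdir -p pics
python3 - <<'E'
from workcell import telemetry, viewer, env
import cv2,json
s=telemetry.read_state(); print(s)
for n in ("scene","top","wrist"):
    c=viewer.read_camera(n)
    cv2.imwrite(f"pics/{n}0.png",c["frame"][:,:,::-1])
    print(n,{k:(v.tolist() if hasattr(v,'tolist') else v) for k,v in c.items() if k!="frame"})
E
```

```text
pics
{'time_s': 0.0, 'joint_positions': array([-1.33457568e+00,  2.59229517e-01,  2.07559923e-02,  1.33368165e+00,
        1.27044731e-05,  1.41821332e+00]), 'dq': array([-6.61074624e-04, -1.46761169e-04,  1.94632517e-04,  6.97837822e-04,
        3.52261490e-06, -1.00478895e-03]), 'joint_torque': array([ 2.42926026e-04, -5.55643988e+01,  3.44527245e+01,  1.39393206e-02,
       -1.75782970e-04,  7.70819781e-06]), 'tool_pos': array([ 208.43843458, -508.67955121,  230.64360906]), 'tool_rot': array([ 9.81163174e-01,  1.93179616e-01, -2.20577775e-05, -6.79096254e-04]), 'contact_force': array([-0.09943706, -0.45265486,  0.28810869]), 'ft_torque': array([-0.06246376, -0.06493916,  0.0384407 ]), 'width': 85.41233752380657}
scene {'fx': 434.23978375035557, 'fy': 434.23978375035557, 'cx': 321.3014974389514, 'cy': 208.37922395394077, 'rvec': [1.7389085227696723, 1.6781859722102064, -0.7863295443372765], 'tvec': [-13.367721448891313, -272.64174972435376, 1590.667685362499]}
top {'fx': 421.49905922107735, 'fy': 421.49905922107735, 'cx': 321.8703929626331, 'cy': 204.68422642302232, 'rvec': [2.1551630852378465, -2.1044863453197498, 0.17379848900687966], 'tvec': [-6.788737651882712, 539.6278680678288, 895.523369222582]}
wrist {'fx': 309.70691628693146, 'fy': 309.70691628693146, 'cx': 322.1877990444289, 'cy': 197.4022967182165, 'hand_eye': [[-0.0009499337502186016, -0.9508040871209772, -0.30979135807816816, 79.83475909461275], [0.9999995353663584, -0.000852398351284666, -0.0004502045294490551, 0.41856952666630143], [0.0001639906637725194, -0.30979164180315827, 0.950804455067374, -142.14408684510985], [0.0, 0.0, 0.0, 1.0]]}
```

View pics/top0.png

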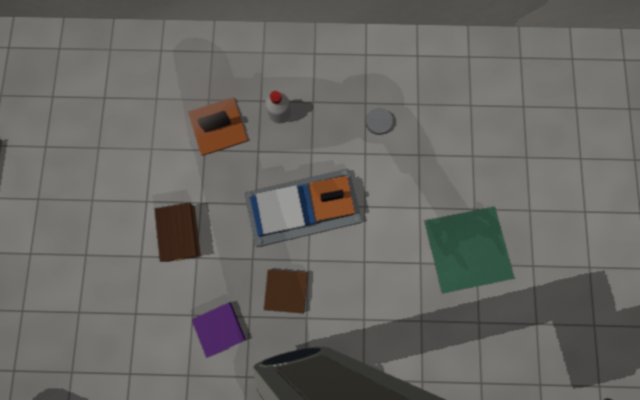

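View pics/scene0.png

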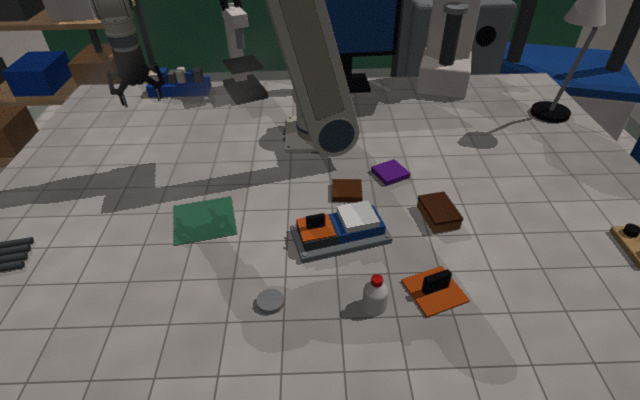

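View pics/wrist0.png

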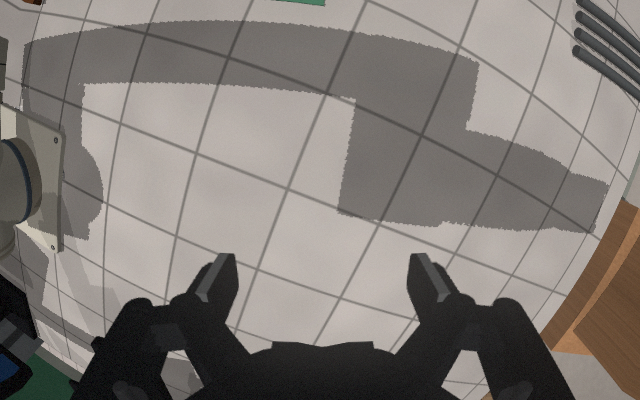

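The top view shows the stand at about (305,207) with the plate at (278,210) and the small cover at (332,197). The mat is at (469,249), the bottle at (278,105), the disc at (380,121) and the case probably at (177,232). Next I measure them.

```bash
cat > h.py <<'E'
import numpy as np,cv2
from scipy.spatial.transform import Rotation as R
from workcell import telemetry, viewer
def unproj(c,px,z):
    K=np.array([[c["fx"],0,c["cx"]],[0,c["fy"],c["cy"]],[0,0,1]])
    Rm=cv2.Rodrigues(np.array(c["rvec"],float))[0]; t=np.array(c["tvec"],float)
    px=np.atleast_2d(np.array(px,float))
    d=np.c_[(px[:,0]-c["cx"])/c["fx"],(px[:,1]-c["cy"])/c["fy"],np.ones(len(px))]
    o=-Rm.T@t; w=d@Rm
    return o+w*((z-o[2])/w[:,2])[:,None]
def wr_pose(c,s):
    Rt=R.from_quat(s["tool_rot"]).as_matrix(); H=np.array(c["hand_eye"])
    return Rt@H[:3,:3], Rt@H[:3,3]+s["tool_pos"]   # cam->world
def wr_unproj(c,s,px,z):
    Rc,o=wr_pose(c,s); px=np.atleast_2d(np.array(px,float))
    u=(px-[c["cx"],c["cy"]])/[c["fx"],c["fy"]]; r=np.linalg.norm(u,axis=1)
    d=np.c_[u*(np.sinc(r/np.pi))[:,None],np.cos(r)]
    d[:,:2]=u/np.maximum(r,1e-9)[:,None]*np.sin(r)[:,None]
    w=d@Rc.T
    return o+w*((z-o[2])/w[:,2])[:,None]
def wr_proj(c,s,P):
    Rc,o=wr_pose(c,s); q=(np.atleast_2d(P)-o)@Rc
    th=np.arctan2(np.hypot(q[:,0],q[:,1]),q[:,2]); ph=np.arctan2(q[:,1],q[:,0])
    return np.c_[c["cx"]+c["fx"]*th*np.cos(ph),c["cy"]+c["fy"]*th*np.sin(ph)]
def rect(pts):
    (cx,cy),(w,h),a=cv2.minAreaRect(np.float32(pts[:,:2])); 
    return np.round([cx,cy,w,h],1), round(a,1)
E
python3 - <<'E'
from h import *
c=viewer.read_camera("top");f=c["frame"]
hsv=cv2.cvtColor(f,cv2.COLOR_RGB2HSV)
H,S,V=cv2.split(hsv)
def rep(name,m,z,roi):
    mm=np.zeros_like(m,np.uint8);x0,y0,x1,y1=roi;mm[y0:y1,x0:x1]=m[y0:y1,x0:x1]
    mm=cv2.morphologyEx(mm.astype(np.uint8),cv2.MORPH_OPEN,np.ones((3,3)))
    cs=max(cv2.findContours(mm,0,1)[0],key=cv2.contourArea)
    print(name,cv2.minAreaRect(cs),*rect(unproj(c,cs[:,0],z)))
org=(H<14)&(S>150)
rep("cover",org,56,(300,165,360,230))
rep("plate",(S<40)&(V>180),70,(245,175,310,245))
rep("mat",(H>60)&(H<90)&(S>80),3,(410,190,530,310))
rep("big",org,6,(180,90,255,160))
rep("foot+",((S>30)|(V<135)),20,(240,165,368,250))
rep("disc",(V<160)&(V>90),16,(363,103,398,138))
rep("case",(S>90),42,(145,190,210,270))
rep("red",(S>120),100,(265,85,285,110))
big=cv2.resize(f[160:255,235:375],None,fx=5.5,fy=5.5,interpolation=cv2.INTER_CUBIC)
cv2.imwrite("pics/t1.png",big[:,:,::-1])
E
```

```text
cover ((331.3268737792969, 198.13461303710938), (38.43876266479492, 38.242637634277344), 78.69007110595703) [553.9 -14.5  86.4  84.8] 11.9Traceback (most recent call last):
  File "<stdin>", line 12, in <module>
  File "<stdin>", line 8, in rep
ValueError: max() iterable argument is empty
```

Run:
```python
from h import *
c=viewer.read_camera("top");f=c["frame"]
hsv=cv2.cvtColor(f,cv2.COLOR_RGB2HSV)
H,S,V=cv2.split(hsv)
print(hsv[210,265],hsv[210,290],hsv[207,308],hsv[250,470],hsv[238,270],hsv[121,380],hsv[230,180],hsv[200,225])
def rep(name,m,z,roi):
  try:
    mm=np.zeros_like(m,np.uint8);x0,y0,x1,y1=roi;mm[y0:y1,x0:x1]=m[y0:y1,x0:x1]
    mm=cv2.morphologyEx(mm.astype(np.uint8),cv2.MORPH_OPEN,np.ones((3,3)))
    cs=max(cv2.findContours(mm,0,1)[0],key=cv2.contourArea)
    print(name,cv2.minAreaRect(cs),*rect(unproj(c,cs[:,0],z)))
  except Exception as e: print(name,e)
org=(H<14)&(S>150)
rep("plate",(S<40)&(V>150),70,(250,180,308,236))
rep("mat",(H>60)&(H<90)&(S>80),3,(410,190,530,310))
rep("big",org,6,(180,90,255,160))
rep("blue",(H>95)&(H<125)&(S>120),50,(240,165,368,250))
rep("disc",(V<160)&(V>90),16,(363,103,398,138))
rep("case",(S>90),42,(145,190,210,270))
rep("red",(S>120),100,(265,85,290,110))
big=cv2.resize(f[160:255,235:375],None,fx=5.5,fy=5.5,interpolation=cv2.INTER_CUBIC)
cv2.imwrite("pics/t1.png",big[:,:,::-1])
```

```text
[ 20   5 140] [ 30   5 153] [107 172  95] [ 75 107  86] [100  16  93] [105   5 100] [ 10 151  59] [ 24  11 114]
plate ((289.6034851074219, 207.2413787841797), (37.28789520263672, 18.07741928100586), 78.11134338378906) [528.5  76.   82.3  39.4] 13.6
mat ((468.941162109375, 249.2352752685547), (73.9732894897461, 73.322509765625), 77.47119140625) [ 452.5 -331.9  165.9  165.9] 13.0
big ((218.30001831054688, 129.40000915527344), (37.63109588623047, 47.750389099121094), 71.56504821777344) [724.9 259.6  95.8 113.4] 20.6
blue ((305.932373046875, 204.30372619628906), (40.22354507446289, 8.703943252563477), 78.11134338378906) [539.3  41.6  90.9  19.3] 13.6
disc ((380.0, 117.0), (28.0, 34.0), 90.0) [ 760.6 -127.9   70.4   82. ] 1.3
case ((177.0438232421875, 231.9164581298828), (54.48843002319336, 39.46617126464844), 83.9909896850586) [471.6 326.2 121.4  86.9] 10.8
red ((275.0, 96.5), (11.0, 10.0), 90.0) [769.4 114.6  25.9  22. ] 2.3
```

View pics/t1.png

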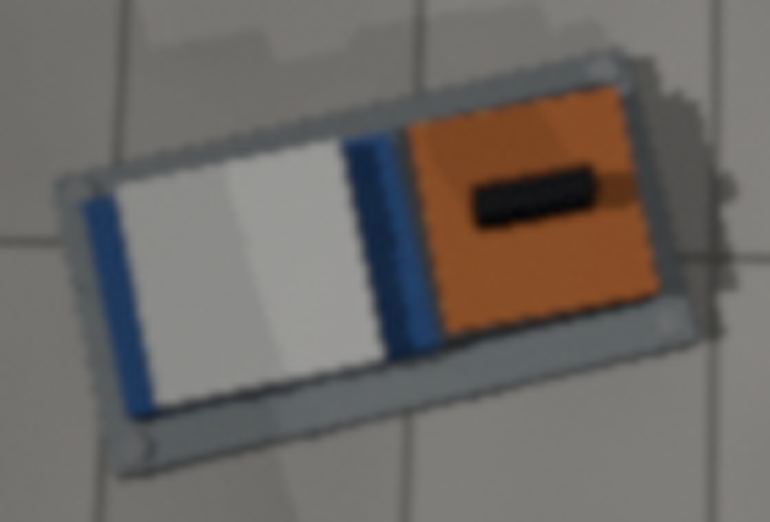

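The plate, cover and blue landing are clear in the crop. The stand is yawed about 0.23 rad. I'll move above the cover and refine with the wrist camera.

```bash
cat >> h.py <<'E'
def go(target,phi=None,s=None):
    """tool-axis shift & spin to bring TCP to world target, tool-x heading phi"""
    s=s or telemetry.read_state(); Rt=R.from_quat(s["tool_rot"])
    d=Rt.inv().apply(np.array(target)-s["tool_pos"]); M=Rt.as_matrix(); p0=np.arctan2(M[1,0],M[0,0])
    sp=None if phi is None else -((phi-p0+np.pi)%(2*np.pi)-np.pi)
    print("t",round(s["time_s"],2),"pos",s["tool_pos"].round(1),"phi",round(p0,4),"w",round(s["width"],1),"F",s["contact_force"].round(1),"-> shift",d.round(1),"spin",None if sp is None else round(sp,4))
E
python3 - <<'E'
from h import *
go([550,-20,230],1.806)
E
```

```text
t 0.25 pos [ 208.4 -508.8  231. ] phi 0.3888 w 85.5 F [-0.4 -0.  -0.3] -> shift [ 501.4 -322.9    1.2] spin -1.4172
```

Request:
drive_tool(
  translation=[
    [33, -22, 0],
    [67, -43, 0],
    [100, -65, 0],
    [133, -86, 0],
    [167, -108, 0],
    [200, -129, 0],
    [233, -150, 0],
    [267, -172, 0],
    [300, -193, 0],
    [333, -215, 0],
    [367, -236, 0],
    [400, -258, 0],
    [433, -279, 0],
    [467, -301, 0],
    [501, -323, 0],
    [501, -323, 0],
    [501, -323, 0],
    [501, -323, 0],
  ],
  spin=[-0.1, -0.2, -0.3, -0.4, -0.5, -0.6, -0.7, -0.8, -0.9, -1.0, -1.1, -1.2, -1.3, -1.417, -1.417, -1.417, -1.417, -1.417],
  claw=60,
  squeeze=30,
)

```text
time_s: 1.75
tool_pos: [549.4, -20.1, 231.0]
tool_rot: [0.619, 0.785, -0.0, -0.0]
contact_force: [0.7, -0.1, -0.0]
width: 59.8
```

Run:
```python
from h import *
s=telemetry.read_state();c=viewer.read_camera("wrist")
cv2.imwrite("pics/w1.png",c["frame"][:,:,::-1]); print(s["time_s"],s["tool_pos"],s["joint_positions"])
np.save("w1.npy",c["frame"])
go([554,-14,230],1.806)
```

```text
1.75 [549.3706997  -20.08698307 230.96832142] [-1.89037512e-01  2.58816051e-01  2.10100177e-02  1.33380894e+00
 -3.22009764e-04  1.14607499e+00]
t 1.8 pos [549.2 -20.7 231.2] phi 1.8052 w 60.0 F [-0.4 -1.3  0.4] -> shift [5.4 6.2 1.2] spin -0.0008
```

View pics/w1.png

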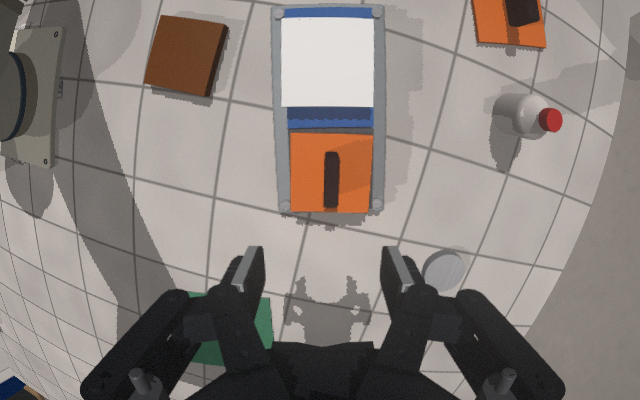

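The wrist view shows the plate at (327,62), blue strip at (330,118), cover board at (331,172) and handle at (331,180). Next I fit these, with the known heights.

```bash
cat > fit.py <<'E'
from h import *
def masks(f):
    H,S,V=cv2.split(cv2.cvtColor(f,cv2.COLOR_RGB2HSV)); 
    return dict(cover=(H<16)&(S>150)&(V>100),plate=(S<18)&(V>190),blue=(H>95)&(H<125)&(S>110))
def region(m,roi):
    mm=np.zeros(m.shape,np.uint8);x0,y0,x1,y1=roi;mm[y0:y1,x0:x1]=m[y0:y1,x0:x1]
    mm=cv2.morphologyEx(mm,cv2.MORPH_OPEN,np.ones((3,3)))
    return max(cv2.findContours(mm,0,1)[0],key=cv2.contourArea)[:,0]
E
python3 - <<'E'
from fit import *
s=telemetry.read_state();c=viewer.read_camera("wrist");f=c["frame"]
m=masks(f)
for n,z,roi in (("cover",56,(270,120,390,225)),("plate",70,(277,12,378,112)),("blue",50,(270,0,390,135))):
    p=wr_unproj(c,s,region(m[n],roi),z); print(n,*rect(p),len(p))
    print(cv2.boxPoints(cv2.minAreaRect(np.float32(p[:,:2]))).round(1).tolist())
# foot corner & dark handle
H,S,V=cv2.split(cv2.cvtColor(f,cv2.COLOR_RGB2HSV))
p=region((V<70),(300,140,360,215)); print("handle px",p.min(0),p.max(0)); print("handle@100mid",wr_unproj(c,s,p,94).mean(0),*rect(wr_unproj(c,s,p,94)))
big=cv2.resize(f[0:225,260:400],None,fx=3.3*.8,fy=3.3*.8,interpolation=cv2.INTER_CUBIC);cv2.imwrite("pics/w1z.png",big[:,:,::-1])
E
```

```text
cover [557.6 -15.6  84.5  85.3] 12.0 310
[[507.3999938964844, 17.299999237060547], [525.0999755859375, -66.0999984741211], [607.7999877929688, -48.5], [590.0999755859375, 34.900001525878906]]
plate [526.5  95.8  89.2  88.6] 13.4 354
[[472.8999938964844, 128.60000610351562], [493.3999938964844, 42.400001525878906], [580.2000122070312, 63.0], [559.7000122070312, 149.1999969482422]]
blue [515.  150.4  88.6  10.7] 14.5 186
[[470.70001220703125, 144.5], [473.3999938964844, 134.10000610351562], [559.2000122070312, 156.1999969482422], [556.5, 166.60000610351562]]
handle px [324 152] [338 206]
handle@100mid [556.25425741 -12.6774227   94.        ] [556.4 -13.2  12.8  52.4] 11.6
```

View pics/w1z.png

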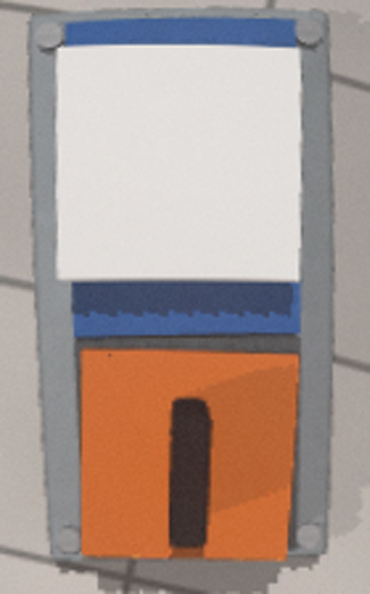

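Run:
```python
from h import *
go([556.5,-14.5,64],1.782)
```

```text
t 1.85 pos [549.1 -21.1 231.3] phi 1.8044 w 60.4 F [-0.  -0.8 -0.2] -> shift [  4.7   8.7 167.3] spin 0.0224
```

Request:
drive_tool(
  translation=[
    [4, 8, 25],
    [4, 8, 50],
    [4, 8, 75],
    [4, 8, 100],
    [4, 8, 120],
    [4, 8, 135],
    [4, 8, 147],
    [4, 8, 156],
    [4, 8, 163],
    [4, 8, 167],
    [4, 8, 167],
  ],
  spin=[0.02, 0.02, 0.02, 0.02, 0.02, 0.02, 0.02, 0.02, 0.02, 0.02, 0.02],
)

```text
time_s: 2.77
tool_pos: [556.2, -14.8, 64.0]
tool_rot: [0.627, 0.779, -0.0, -0.0]
contact_force: [0.4, -0.0, -0.4]
width: 60.1
```

Run:
```python
from h import *
s=telemetry.read_state();c=viewer.read_camera("wrist")
cv2.imwrite("pics/w2.png",c["frame"][:,:,::-1]); go([556.5,-14.5,64],1.782)
```

```text
t 2.82 pos [556.5 -14.7  64.5] phi 1.7852 w 60.1 F [ 0.5 -0.9  0.4] -> shift [0.2 0.  0.5] spin 0.0032
```

View pics/w2.png

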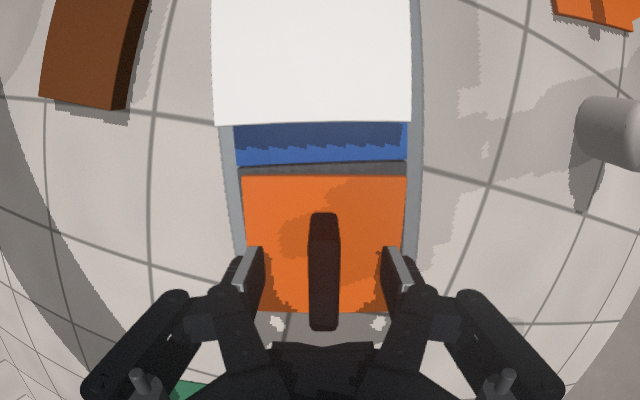

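The handle at (324,270) is centred between the fingers. I'll close on it.

Request:
drive_tool(
  translation=[
    [0, 0, 0],
    [0, 0, 0],
    [0, 0, 0],
    [0, 0, 0],
    [0, 0, 0],
    [0, 0, 0],
    [0, 0, 0],
    [0, 0, 0],
  ],
  spin=[0, 0, 0, 0, 0, 0, 0, 0],
  claw=0,
  squeeze=30,
)

```text
time_s: 3.48
tool_pos: [556.8, -14.3, 64.8]
tool_rot: [0.627, 0.779, 0.0, 0.0]
contact_force: [-1.0, 0.7, 5.3]
width: 13.9
```

Request:
drive_tool(
  translation=[
    [0, 0, -2],
    [0, 0, -6],
    [0, 0, -14],
    [0, 0, -26],
    [0, 0, -40],
    [0, 0, -55],
    [0, 0, -70],
    [0, 0, -80],
    [0, 0, -86],
    [0, 0, -88],
    [0, 0, -88],
  ],
  spin=[0, 0, 0, 0, 0, 0, 0, 0, 0, 0, 0],
)

```text
time_s: 4.4
tool_pos: [556.5, -14.4, 152.4]
tool_rot: [0.627, 0.779, 0.0, 0.0]
contact_force: [0.4, 0.3, -0.9]
width: 13.5
```

Run:
```python
from h import *
s=telemetry.read_state();c=viewer.read_camera("wrist")
cv2.imwrite("pics/w3.png",c["frame"][:,:,::-1]); 
go([452.5,-331.9,150],1.782)
```

```text
t 4.45 pos [556.3 -14.4 151.9] phi 1.7858 w 13.6 F [ 0.7  0.7 -0.6] -> shift [-288.1 -169.1    1.9] spin 0.0038
```

View pics/w3.png

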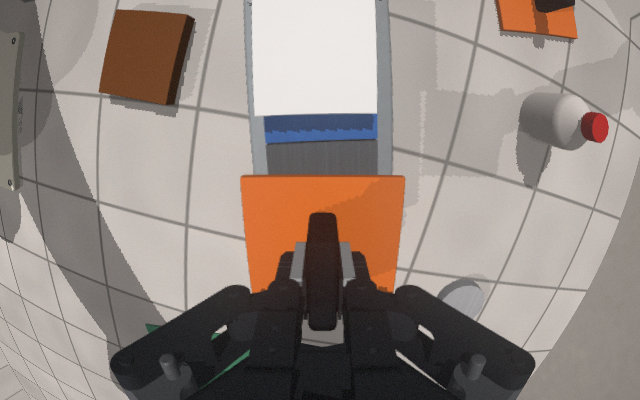

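The cover is held with the board level. Next it goes over the mat.

Request:
drive_tool(
  translation=[
    [-6, -3, 0],
    [-18, -10, 0],
    [-38, -22, 0],
    [-62, -36, 0],
    [-88, -52, 0],
    [-114, -67, 0],
    [-140, -82, 0],
    [-166, -97, 0],
    [-192, -113, 0],
    [-216, -127, 0],
    [-240, -141, 0],
    [-260, -153, 0],
    [-276, -162, 0],
    [-284, -167, 0],
    [-288, -169, 0],
    [-288, -169, 0],
    [-288, -169, 0],
  ],
  spin=[0, 0, 0, 0, 0, 0, 0, 0, 0, 0, 0, 0, 0, 0, 0, 0, 0],
)

```text
time_s: 5.87
tool_pos: [452.9, -331.2, 152.0]
tool_rot: [0.627, 0.779, 0.0, -0.0]
contact_force: [-0.3, -0.1, -0.7]
width: 13.6
```

Run:
```python
from h import *
s=telemetry.read_state();c=viewer.read_camera("wrist")
cv2.imwrite("pics/w4.png",c["frame"][:,:,::-1]); 
go([452.5,-331.9,20],None)
H,S,V=cv2.split(cv2.cvtColor(c["frame"],cv2.COLOR_RGB2HSV))
m=((H>60)&(H<90)&(S>80)).astype(np.uint8)
cs=max(cv2.findContours(m,0,1)[0],key=cv2.contourArea)[:,0]
p=wr_unproj(c,s,cs,3);print(rect(p));print(wr_proj(c,s,[[452.5,-331.9,3]]))
```

```text
t 5.92 pos [ 453.  -330.9  152.2] phi 1.7865 w 13.5 F [ 0.1  0.2 -1.7] -> shift [ -0.9  -0.7 132.2] spin None
(array([ 446.8, -298.5,  168.4,   96.8]), 12.3)
[[321.34071943 182.83425345]]
```

View pics/w4.png

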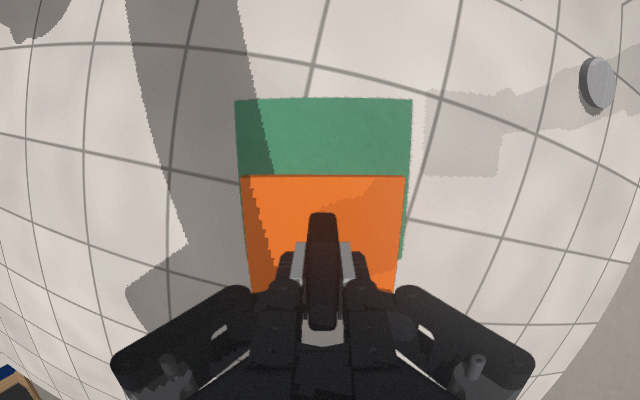

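The cover is above the mat (the mat's far edge is at row 98). I'll lower it, slowly at the end.

Request:
drive_tool(
  translation=[
    [0, 0, 6],
    [0, 0, 18],
    [0, 0, 36],
    [0, 0, 56],
    [0, 0, 76],
    [0, 0, 94],
    [0, 0, 108],
    [0, 0, 118],
    [0, 0, 125],
    [0, 0, 129],
    [0, 0, 131],
    [0, 0, 132],
    [0, 0, 133],
    [0, 0, 134],
    [0, 0, 134],
    [0, 0, 134],
  ],
  spin=[0, 0, 0, 0, 0, 0, 0, 0, 0, 0, 0, 0, 0, 0, 0, 0],
)

```text
time_s: 7.25
tool_pos: [452.9, -331.9, 18.6]
tool_rot: [0.627, 0.779, -0.0, 0.0]
contact_force: [0.5, -1.1, -1.4]
width: 13.2
```

Request:
drive_tool(
  translation=[
    [0, 0, 0.5],
    [0, 0, 1],
    [0, 0, 1.5],
    [0, 0, 1.5],
    [0, 0, 1.5],
  ],
  spin=[0, 0, 0, 0, 0],
)

```text
time_s: 7.67
tool_pos: [453.0, -332.0, 17.8]
tool_rot: [0.627, 0.779, -0.0, 0.001]
contact_force: [-3.0, 2.1, 8.6]
width: 13.5
```

Contact at 8.6 N shows it is down on the mat, so I release.

Request:
drive_tool(
  translation=[
    [0, 0, -0.5],
    [0, 0, -0.5],
    [0, 0, -0.5],
    [0, 0, -0.5],
    [0, 0, -0.5],
    [0, 0, -0.5],
    [0, 0, -0.5],
  ],
  spin=[0, 0, 0, 0, 0, 0, 0],
  claw=60,
)

```text
time_s: 8.25
tool_pos: [452.8, -331.8, 17.2]
tool_rot: [0.627, 0.779, 0.0, -0.0]
contact_force: [-0.5, -0.4, -0.3]
width: 60.2
```

Request:
drive_tool(
  translation=[
    [0, 0, -10],
    [0, 0, -30],
    [0, 0, -60],
    [0, 0, -90],
    [0, 0, -120],
    [0, 0, -150],
    [0, 0, -170],
    [0, 0, -180],
    [0, 0, -180],
  ],
  spin=[0, 0, 0, 0, 0, 0, 0, 0, 0],
)

```text
time_s: 9.0
tool_pos: [453.5, -332.4, 199.9]
tool_rot: [0.627, 0.779, -0.0, 0.002]
contact_force: [-0.0, -0.7, -0.7]
width: 59.8
```

Run:
```python
from h import *
from fit import *
s=telemetry.read_state();c=viewer.read_camera("wrist")
cv2.imwrite("pics/w5.png",c["frame"][:,:,::-1]); 
ct=viewer.read_camera("top"); cv2.imwrite("pics/t2.png",ct["frame"][:,:,::-1])
H,S,V=cv2.split(cv2.cvtColor(ct["frame"],cv2.COLOR_RGB2HSV))
p=region((H<14)&(S>150),(410,190,530,310)); print(rect(unproj(ct,p,9)))
# stand top: blue + dark in crop
cv2.imwrite("pics/t2z.png",cv2.resize(ct["frame"][160:255,235:375],None,fx=5.5,fy=5.5,interpolation=cv2.INTER_CUBIC)[:,:,::-1])
go([520,0,230],1.806)
```

```text
(array([ 451. , -331.9,   84.9,   85.5]), 12.2)
t 9.1 pos [ 452.6 -331.6  196.6] phi 1.7858 w 60.1 F [-0.3  1.4 -1.3] -> shift [309.6 136.6 -33.2] spin -0.0202
```

View pics/w5.png

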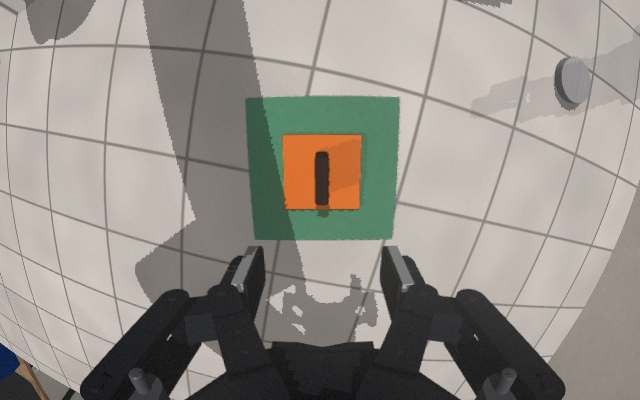

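View pics/t2.png

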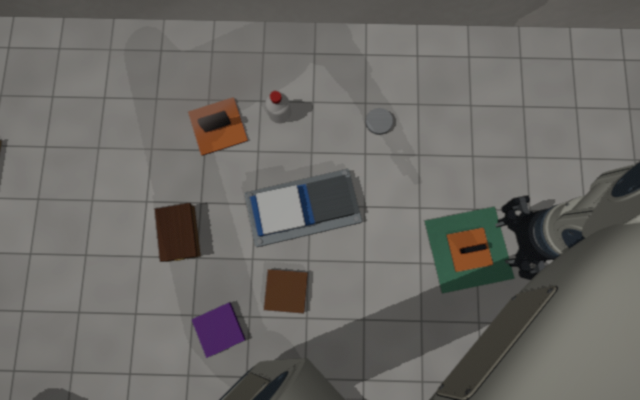

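View pics/t2z.png

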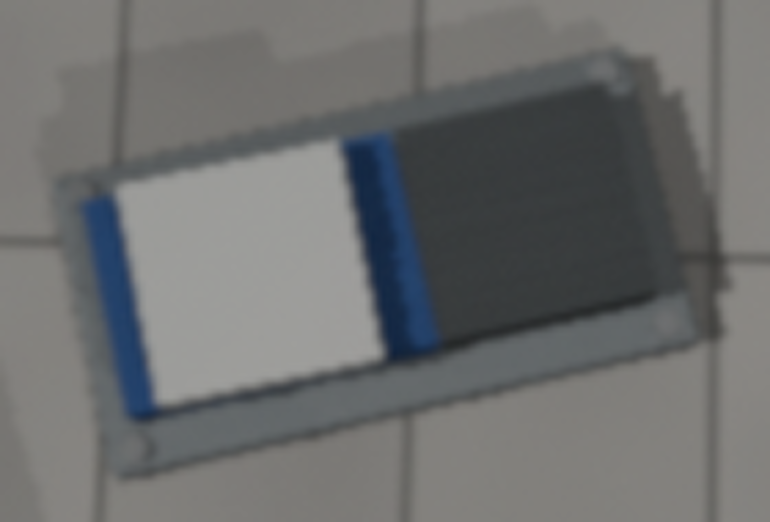

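The cover lies centred on the mat (451,-332), released. Now back over the stand for accurate poses of block and plate.

Request:
drive_tool(
  translation=[
    [10, 5, -3],
    [30, 15, -8],
    [55, 28, -15],
    [85, 42, -22],
    [115, 56, -30],
    [145, 72, -33],
    [175, 87, -33],
    [205, 102, -33],
    [230, 115, -33],
    [250, 126, -33],
    [262, 133, -33],
    [270, 137, -33],
    [270, 137, -33],
    [270, 137, -33],
  ],
  spin=[0, 0, 0, -0.02, -0.02, -0.02, -0.02, -0.02, -0.02, -0.02, -0.02, -0.02, -0.02, -0.02],
  claw=60,
)

```text
time_s: 10.27
tool_pos: [528.7, -38.5, 229.6]
tool_rot: [0.619, 0.785, -0.0, -0.001]
contact_force: [0.2, -0.1, 0.6]
width: 60.2
```

Run:
```python
from fit import *
s=telemetry.read_state();c=viewer.read_camera("wrist");f=c["frame"]
np.savez("w6.npz",f=f,tp=s["tool_pos"],tr=s["tool_rot"])
cv2.imwrite("pics/w6.png",f[:,:,::-1]);print(s["tool_pos"],s["tool_rot"])
```

```text
[528.70184746 -38.52640851 229.58171717] [ 6.18978368e-01  7.85407698e-01 -4.10113349e-04 -6.00409954e-04]
```

View pics/w6.png

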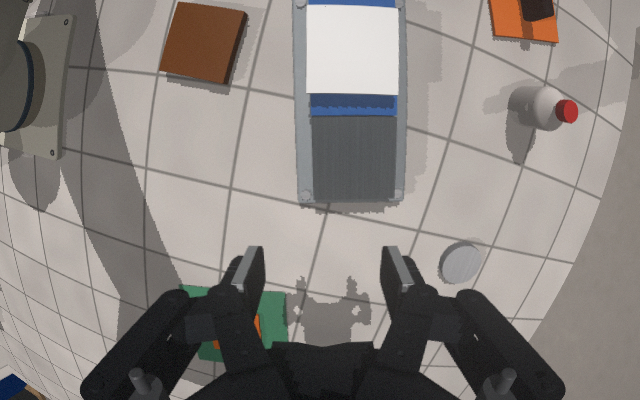

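The wrist view shows the bare block at (354,160), seam at row 116 and plate at (352,50). I'll do an edge-based fit of both squares.

```bash
cat >> fit.py <<'E'
from scipy.optimize import least_squares
from scipy.ndimage import map_coordinates, gaussian_filter
def model_edges(p,edges,z,n=25):
    x,y,a=p; out=[]
    Rm=np.array([[np.cos(a),-np.sin(a)],[np.sin(a),np.cos(a)]])
    for (A,B) in edges:
        t=np.linspace(.06,.94,n)[:,None]; q=(np.array(A)*(1-t)+np.array(B)*t)@Rm.T+[x,y]
        d=(np.array(B)-A)/np.linalg.norm(np.array(B)-A); nrm=Rm@np.array([d[1],-d[0]])
        out.append((np.c_[q,np.full(n,z)],np.r_[nrm,0]))
    return out
def refine(proj,img,p,edges,z,rng=6.,iters=6,skip=None):
    g=[gaussian_filter(img[:,:,k].astype(float),.7) for k in range(3)]
    p=np.array(p,float)
    for it in range(iters):
        offs=np.arange(-rng,rng+.01,.25); pts=[];nr=[];off=[];per=[]
        for q,n in model_edges(p,edges,z):
            P=(q[:,None,:]+offs[None,:,None]*n).reshape(-1,3); uv=proj(P)
            prof=np.stack([map_coordinates(k,[uv[:,1],uv[:,0]],order=1,mode="nearest").reshape(len(q),-1) for k in g])
            G=np.abs(np.gradient(prof,axis=2)).sum(0); 
            o=offs[G.argmax(1)]; ok=(G.max(1)>3)&(abs(o)<rng-.3)
            if ok.sum()<5: per.append(None);continue
            md=np.median(o[ok]); ok&=abs(o-md)<1.5; per.append((round(float(o[ok].mean()),2),int(ok.sum())))
            pts.append(q[ok,:2]);nr.append(np.tile(n[:2],(ok.sum(),1)));off.append(o[ok])
        pts=np.vstack(pts);nr=np.vstack(nr);off=np.hstack(off)
        r=pts-p[:2]; J=np.c_[nr,nr[:,0]*-r[:,1]+nr[:,1]*r[:,0]]
        d=np.linalg.lstsq(J,off,rcond=None)[0]; p=p+d; rng=max(2.5,rng*.7)
    return p,per,round(float(np.std(off-J@d)),2)
h=45
SQ=[((-h,-h),(h,-h)),((h,-h),(h,h)),((h,h),(-h,h)),((-h,h),(-h,-h))]  # -y,+x,+y,-x
def pr(c,s): return lambda P: wr_proj(c,s,P)
def prt(c): return lambda P: cv2.projectPoints(np.ascontiguousarray(P,float),np.array(c["rvec"]),np.array(c["tvec"]),np.array([[c["fx"],0,c["cx"]],[0,c["fy"],c["cy"]],[0,0,1.]]),None)[0][:,0]
def rel(b,pl):
    d=np.array(pl[:2])-b[:2];a=b[2]; return np.round([np.cos(a)*d[0]+np.sin(a)*d[1],-np.sin(a)*d[0]+np.cos(a)*d[1],pl[2]-a],3)
def draw(img,proj,sets,fn,crop,k):
    x0,y0,x1,y1=crop; im=cv2.resize(np.ascontiguousarray(img[y0:y1,x0:x1,::-1]),None,fx=k,fy=k,interpolation=cv2.INTER_CUBIC)
    for p,z,col in sets:
        for q,n in model_edges(p,SQ,z):
            for u in proj(q): cv2.circle(im,tuple(int(v) for v in ((u-[x0,y0]+.5)*k)),1,col,-1)
    cv2.imwrite(fn,im)
E
python3 - <<'E'
from fit import *
c=viewer.read_camera("wrist");s0=telemetry.read_state()
D=np.load("w6.npz");s=dict(tool_pos=D["tp"],tool_rot=D["tr"]);f=D["f"]
pb,per,e=refine(pr(c,s),f,[554,-14,.237],SQ,50); print("block",pb.round(3),per,e)
pp,per,e=refine(pr(c,s),f,[526.5,95.8,.234],SQ[:2]+SQ[3:],70); print("plate",pp.round(3),per,e)
print(rel(pb,pp))
draw(f,pr(c,s),[(pb,50,(0,255,255)),(pp,70,(0,0,255))],"pics/w6z.png",(285,0,415,215),2.7)
ct=viewer.read_camera("top");ft=ct["frame"]
tb,per,e=refine(prt(ct),ft,pb,SQ,50); print("block",tb.round(3),per,e)
tp,per,e=refine(prt(ct),ft,pp,SQ,70); print("plate",tp.round(3),per,e)
print(rel(tb,tp)); go([528,-38,230],1.8)
E
```

```text
block [ 5.58189e+02 -1.54530e+01  2.57000e-01] [(1.36, 16), (-0.18, 25), (1.73, 13), (-0.18, 25)] 0.91
plate [5.26756e+02 9.59330e+01 2.34000e-01] [(0.01, 25), (-0.43, 25), (-0.45, 25)] 0.45
[-2.07100e+00  1.15718e+02 -2.30000e-02]Traceback (most recent call last):
  File "<stdin>", line 9, in <module>
  File "fit.py", line 32, in refine
    pts=np.vstack(pts);nr=np.vstack(nr);off=np.hstack(off)
    return _nx.concatenate(arrs, 0, dtype=dtype, casting=casting)
           ~~~~~~~~~~~~~~~^^^^^^^^^^^^^^^^^^^^^^^^^^^^^^^^^^^^^^^
ValueError: need at least one array to concatenate
```

View pics/w6z.png

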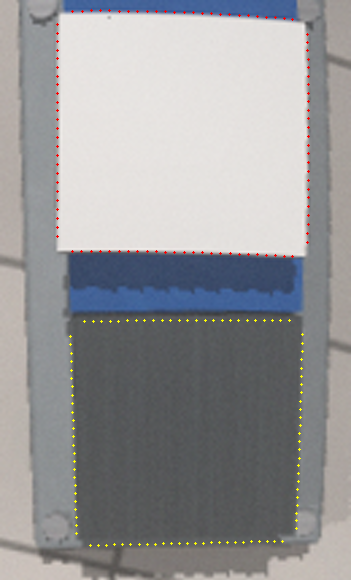

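The plate fit is good. The block's y edges disagree, so I cross-check with the unobstructed top picture t2.

Run:
```python
from fit import *
ct=viewer.read_camera("top");ft=cv2.imread("pics/t2.png")[:,:,::-1]
pb=[554,-14,.237];pp=[526,96,.234]
L=[((-45,45),(45,45)),((45,-45),(45,45)),((-45,175),(45,175)),((-45,45),(-45,-45)),((-45,-45),(45,-45))]
tb,per,e=refine(prt(ct),ft,pb,L,50); print("stand",tb.round(3),per,e)
for i,l in enumerate(L):
    t2,per,e=refine(prt(ct),ft,tb,L[:i]+L[i+1:],50); print(" without",i,t2.round(3),per,e)
tp,per,e=refine(prt(ct),ft,pp,SQ,70); print("plate",tp.round(3),per,e)
print(rel(tb,tp))
draw(ft,prt(ct),[(tb,50,(0,255,255)),(tp,70,(0,0,255))],"pics/t2y.png",(235,160,375,255),5.5)
c=viewer.read_camera("wrist");D=np.load("w6.npz");s=dict(tool_pos=D["tp"],tool_rot=D["tr"]);f=D["f"]
for E in (L[:2]+L[3:4],L[:2]+L[3:5]):
    b,per,e=refine(pr(c,s),f,[557,-17,.24],E,50,rng=4); print("wr",b.round(3),per,e)
```

```text
stand [ 5.55108e+02 -1.22240e+01  2.55000e-01] [None, (1.09, 22), (0.03, 25), None, None] 0.42
 without 0 [ 5.55231e+02 -1.22040e+01  2.55000e-01] [(0.96, 24), (-0.01, 24), None, None] 0.45
 without 1 [ 5.51507e+02 -1.31600e+01  2.58000e-01] [None, (0.0, 24), (0.04, 25), None] 0.56
 without 2 [ 5.54147e+02 -1.24620e+01  3.06000e-01] [None, (0.97, 19), (1.39, 9), None] 0.94
 without 3 [ 5.55289e+02 -1.20440e+01  2.54000e-01] [None, (0.04, 25), (-0.14, 24), None] 0.45
 without 4 [ 5.55231e+02 -1.22040e+01  2.55000e-01] [None, (0.96, 24), (-0.01, 24), None] 0.45
plate [5.23983e+02 9.69790e+01 2.37000e-01] [(0.78, 25), (0.3, 25), (0.77, 25), (0.3, 25)] 0.51
[-2.54500e+00  1.13524e+02 -1.80000e-02]
wr [ 5.57123e+02 -1.16740e+01  2.57000e-01] [(-0.01, 25), (-0.14, 25), (-0.17, 25)] 0.36
wr [ 5.58646e+02 -1.73050e+01  2.55000e-01] [None, (-0.23, 25), (-0.18, 25), (0.04, 21)] 0.45
```

View pics/t2y.png

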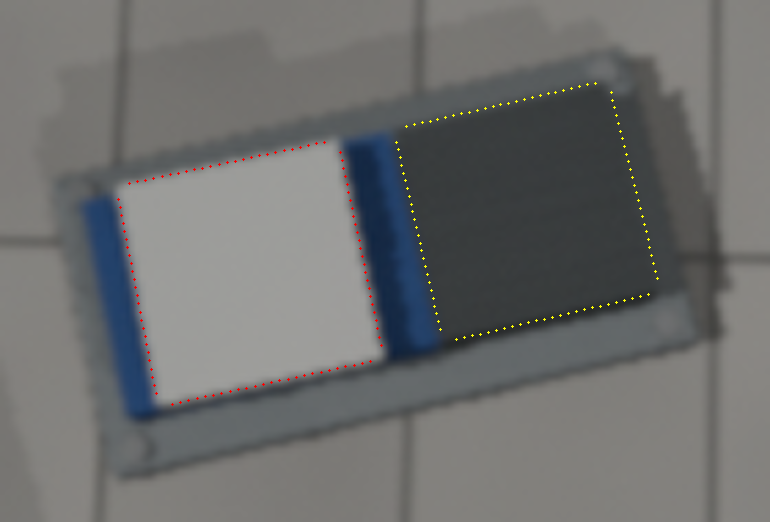

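Both cameras agree. Relative to the block the plate is at about x -2.3 mm, y +112.5 mm and -0.02 rad. I'll turn the tool half round so the camera looks ahead, go behind the plate, and push it with two open fingers, which also squares it.

Request:
drive_tool(
  translation=[
    [10, 1, 0],
    [25, 3, 0],
    [45, 6, 0],
    [65, 9, 0],
    [85, 12, 0],
    [105, 14, 0],
    [125, 17, 0],
    [145, 20, 0],
    [165, 22, 0],
    [185, 25, 0],
    [200, 27, 0],
    [210, 29, 0],
    [214, 29, 0],
    [214, 29, 0],
    [214, 29, 0],
  ],
  spin=[-0.1, -0.2, -0.32, -0.44, -0.56, -0.68, -0.8, -0.92, -1.04, -1.16, -1.28, -1.4, -1.5, -1.58, -1.6],
  claw=54,
)

```text
time_s: 11.77
tool_pos: [507.5, 175.9, 230.3]
tool_rot: [-0.133, 0.991, 0.0, -0.0]
contact_force: [-0.1, -0.8, -0.2]
width: 54.0
```

Request:
drive_tool(
  translation=[
    [0, 0, 0],
    [0, 0, 0],
    [0, 0, 10],
    [0, 0, 20],
    [0, 0, 30],
    [0, 0, 40],
    [0, 0, 50],
    [0, 0, 50],
    [0, 0, 50],
    [0, 0, 50],
    [0, 0, 50],
    [0, 0, 50],
    [0, 0, 50],
    [0, 0, 50],
    [0, 0, 50],
  ],
  spin=[-0.1, -0.2, -0.32, -0.44, -0.56, -0.68, -0.8, -0.92, -1.04, -1.16, -1.28, -1.4, -1.5, -1.563, -1.563],
)

```text
time_s: 13.02
tool_pos: [507.6, 175.4, 180.3]
tool_rot: [0.792, -0.611, 0.0, -0.0]
contact_force: [0.1, 0.0, -0.6]
width: 54.5
```

```bash
cat >> fit.py <<'E'
B=np.array([556.2,-12.0,.256])
def st(x,y,z,b=B):
    a=b[2]; return [b[0]+np.cos(a)*x-np.sin(a)*y,b[1]+np.sin(a)*x+np.cos(a)*y,z]
E
python3 - <<'E'
from fit import *
s=telemetry.read_state();c=viewer.read_camera("wrist");f=c["frame"]
np.savez("w7.npz",f=f,tp=s["tool_pos"],tr=s["tool_rot"])
cv2.imwrite("pics/w7.png",f[:,:,::-1]);print(s["joint_positions"])
go(st(0,195,53),1.827-np.pi)
pp,per,e=refine(pr(c,s),f,[525.5,96.5,.234],SQ,70); print("plate",pp.round(3),per,e)
L=[((-45,45),(45,45)),((45,-45),(45,45)),((-45,45),(-45,-45))]
b,per,e=refine(pr(c,s),f,[556.5,-12,.255],L,50,rng=4); print("wr",b.round(3),per,e,rel(b,pp))
E
```

```text
[ 1.76458478e-01  2.56558185e-01 -1.12409338e-01  1.20173362e+00
 -6.76944481e-05 -1.65073927e+00]
t 13.07 pos [507.6 175.5 180.3] phi -1.3181 w 54.0 F [ 0.9  0.  -0. ] -> shift [ -1.3   0.5 127.3] spin -0.0035
plate [5.26752e+02 9.58150e+01 2.33000e-01] [(-0.28, 24), (-0.38, 25), (-0.27, 25), (-0.43, 22)] 0.29
wr [ 5.57158e+02 -1.15490e+01  2.56000e-01] [(-0.01, 24), (0.53, 23), (0.52, 23)] 0.52 [-2.19000e+00  1.11565e+02 -2.30000e-02]
```

View pics/w7.png

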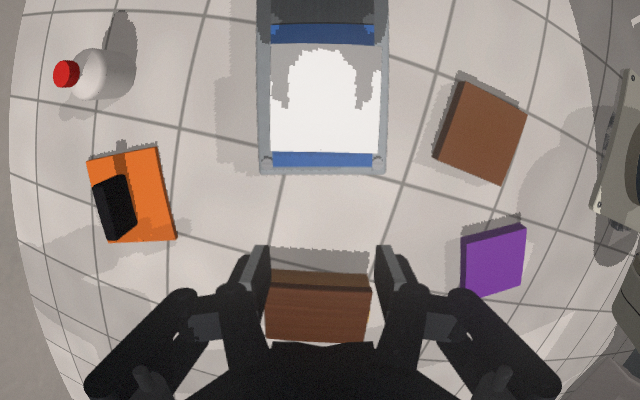

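With the camera turned half round, the fit still gives the plate at (526.8, 95.8) and the block at (557.1, -11.6, 0.256). That is consistent, so I descend behind the plate.

Request:
drive_tool(
  translation=[
    [0, 0, 15],
    [0, 0, 40],
    [0, 0, 65],
    [0, 0, 85],
    [0, 0, 103],
    [0, 0, 115],
    [0, 0, 122],
    [0, 0, 126],
    [0, 0, 126],
  ],
  spin=[-0.003, -0.003, -0.003, -0.003, -0.003, -0.003, -0.003, -0.003, -0.003],
)

```text
time_s: 13.82
tool_pos: [507.4, 175.9, 53.9]
tool_rot: [0.792, -0.61, -0.0, 0.0]
contact_force: [0.2, -0.8, -0.2]
width: 54.1
```

```bash
sed -i 's/^B=.*/B=np.array([557.15,-11.6,.256])/' fit.py
python3 - <<'E'
from fit import *
s=telemetry.read_state();c=viewer.read_camera("wrist");f=c["frame"]
cv2.imwrite("pics/w8.png",f[:,:,::-1])
go(st(-1,172,54),1.827-np.pi)
print(rel(B,np.r_[s["tool_pos"][:2],.256]))
for z in (54,60,66): print(wr_proj(c,s,[st(x,y,z) for x in (-27,27) for y in (160,184)]).round().tolist())
E
```

```text
t 13.87 pos [507.6 176.   54.5] phi -1.3127 w 53.8 F [-1.1  0.6 -0.9] -> shift [22.   0.6  0.5] spin 0.0019
[ -0.683 193.962   0.   ]
[[377.0, 197.0], [374.0, 241.0], [266.0, 196.0], [269.0, 241.0]]
[[379.0, 200.0], [376.0, 246.0], [264.0, 200.0], [268.0, 246.0]]
[[382.0, 205.0], [378.0, 252.0], [262.0, 205.0], [266.0, 252.0]]
```

View pics/w8.png

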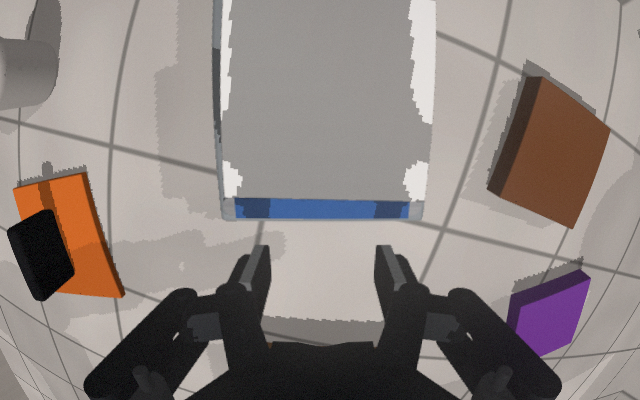

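Both fingers line up behind the plate's far edge (row 200). I advance slowly to contact.

Request:
drive_tool(
  translation=[
    [3, 0, 0],
    [7, 0, 0],
    [11, 0, 0],
    [15, 0, 0],
    [18, 0, 0],
    [21, 0, 0],
    [23, 0, 0],
    [25, 0, 0],
    [27, 0, 0],
    [29, 0, 0],
    [31, 0, 0],
    [33, 0, 0],
    [35, 0, 0],
    [37, 0, 0],
  ],
  spin=[0, 0, 0, 0, 0, 0, 0, 0, 0, 0, 0, 0, 0, 0],
)

```text
time_s: 15.03
tool_pos: [517.0, 140.2, 54.3]
tool_rot: [0.793, -0.61, -0.0, -0.0]
contact_force: [-1.3, 3.1, 0.4]
width: 54.0
```

Run:
```python
from fit import *
s=telemetry.read_state();c=viewer.read_camera("wrist");f=c["frame"]
cv2.imwrite("pics/w9.png",f[:,:,::-1])
go(st(-1,60,54),1.827-np.pi)
print(rel(B,np.r_[s["tool_pos"][:2],.256]))
```

```text
t 15.08 pos [517.1 139.9  54.2] phi -1.3114 w 54.3 F [-1.   2.4  1.2] -> shift [96.7  1.   0.3] spin 0.0032
[ -0.372 157.038   0.   ]
```

View pics/w9.png

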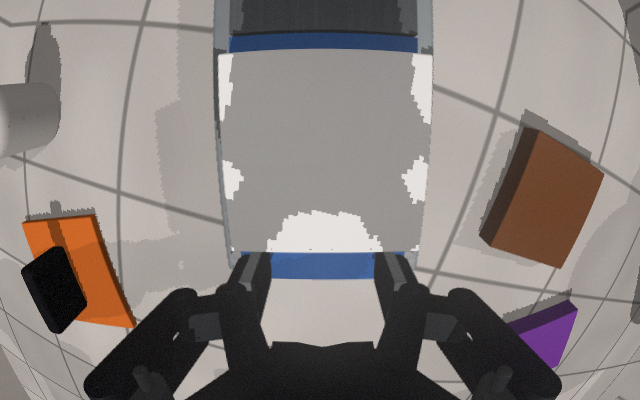

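The fingers are in contact at about 3 N, and the plate is visibly moving. I continue to just short of flush.

Request:
drive_tool(
  translation=[
    [2, 0, 0],
    [5, 0, 0],
    [9, 0, 0],
    [13, 0, 0],
    [18, 0, 0],
    [23, 0, 0],
    [28, 0, 0],
    [33, 0, 0],
    [38, 0, 0],
    [43, 0, 0],
    [48, 0, 0],
    [53, 0, 0],
    [58, 0, 0],
    [63, 0, 0],
    [68, 0, 0],
    [72, 0, 0],
    [76, 0, 0],
    [79, 0, 0],
    [81, 0, 0],
    [82, 0, 0],
  ],
  spin=[0, 0, 0, 0, 0, 0, 0, 0, 0, 0, 0, 0, 0, 0, 0, 0, 0, 0, 0, 0],
)

```text
time_s: 16.75
tool_pos: [538.0, 60.8, 54.3]
tool_rot: [0.793, -0.61, -0.0, 0.0]
contact_force: [-1.2, 2.9, -1.1]
width: 53.7
```

Run:
```python
from fit import *
s=telemetry.read_state();c=viewer.read_camera("wrist");f=c["frame"]
np.savez("w10.npz",f=f,tp=s["tool_pos"],tr=s["tool_rot"])
go(st(-1,56,54),1.827-np.pi)
q=rel(B,np.r_[s["tool_pos"][:2],.256]);print(q)
p,per,e=refine(pr(c,s),f,st(-2,q[1]-56,0)[:2]+[.25],SQ[:2]+SQ[3:],70,rng=5);print(p.round(3),per,e,rel(B,p))
draw(f,pr(c,s),[(p,70,(0,0,255)),(B,50,(0,255,255))],"pics/w10.png",(200,0,450,290),2)
```

```text
t 16.8 pos [538.1  60.7  54.3] phi -1.3116 w 54.1 F [-1.   1.3 -0.5] -> shift [18.8  0.9  0.3] spin 0.003
[-0.184 74.87   0.   ]
[5.51714e+02 6.43400e+00 2.56000e-01] [(-0.01, 25), (-0.64, 16), (-0.46, 24)] 0.37 [-0.692 18.822  0.   ]
```

View pics/w10.png

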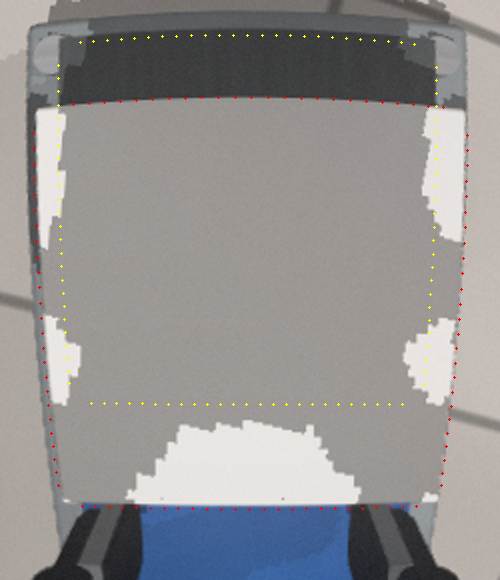

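The plate sits at y ≈ +18.8 and is square. I'll push 16 mm more, then check with a retreat view.

Request:
drive_tool(
  translation=[
    [2, 0, 0],
    [5, 0, 0],
    [8, 0, 0],
    [11, 0, 0],
    [13, 0, 0],
    [15, 0, 0],
    [16, 0, 0],
    [16.5, 0, 0],
    [16.5, 0, 0],
  ],
  spin=[0, 0, 0, 0, 0, 0, 0, 0, 0],
)

```text
time_s: 17.55
tool_pos: [542.3, 44.9, 54.3]
tool_rot: [0.793, -0.61, 0.0, 0.0]
contact_force: [-0.1, 1.2, -0.9]
width: 54.0
```

Run:
```python
from fit import *
s=telemetry.read_state();c=viewer.read_camera("wrist");f=c["frame"]
go(st(-1,56,54),1.827-np.pi)
q=rel(B,np.r_[s["tool_pos"][:2],.256]);print(q)
p,per,e=refine(pr(c,s),f,st(-1,q[1]-56,0)[:2]+[.256],SQ[:2]+SQ[3:],70,rng=5);print(p.round(3),per,e,rel(B,p))
draw(f,pr(c,s),[(p,70,(0,0,255)),(B,50,(0,255,255))],"pics/w11.png",(200,0,450,290),2)
```

```text
t 17.6 pos [542.3  44.9  54.3] phi -1.3116 w 53.8 F [ 0.3  0.7 -1.2] -> shift [2.4 0.9 0.3] spin 0.003
[-0.074 58.413  0.   ]
[ 5.56048e+02 -9.36300e+00  2.57000e-01] [(0.0, 25), (-0.7, 14), (-0.42, 25)] 0.39 [-4.990e-01  2.443e+00  1.000e-03]
```

View pics/w11.png

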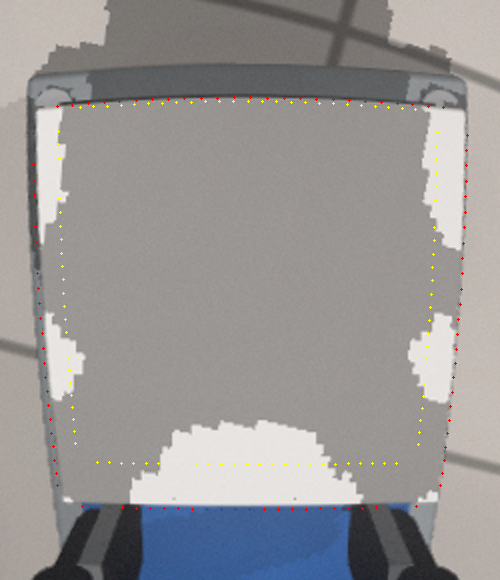

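Request:
drive_tool(
  translation=[
    [-3, 0, 0],
    [-10, 0, -2],
    [-25, 0, -15],
    [-45, 0, -40],
    [-65, 0, -65],
    [-85, 0, -90],
    [-100, 0, -112],
    [-106, 0, -125],
    [-106, 0, -130],
    [-106, 0, -130],
    [-106, 0, -130],
  ],
  spin=[0, 0, 0, 0, 0, 0, 0, 0, 0, 0, 0],
)

```text
time_s: 18.52
tool_pos: [514.9, 147.4, 183.7]
tool_rot: [0.793, -0.61, -0.0, 0.0]
contact_force: [-0.2, 0.0, -1.4]
width: 53.7
```

```bash
cat > chk.py <<'E'
import sys
from fit import *
s=telemetry.read_state();c=viewer.read_camera("wrist");f=c["frame"]
p,per,e=refine(pr(c,s),f,st(-1,2.4,0)[:2]+[.256],SQ,70,rng=5);print("plate",p.round(3),per,e,rel(B,p))
# stand from landing: side edges + outer end, + block -y edge
L=[((-45,50),(-45,170)),((45,170),(45,50)),((45,175),(-45,175))]
b,per,e=refine(pr(c,s),f,B,L,50,rng=4);print("landing",b.round(3),per,e,"rel",rel(b,p))
Lb=L[:2]+[((-45,-45),(45,-45))]
b2,per,e=refine(pr(c,s),f,B,Lb,50,rng=4);print("with -y",b2.round(3),per,e,"rel",rel(b2,p))
draw(f,pr(c,s),[(p,70,(0,0,255)),(b,50,(0,255,255))],sys.argv[1],(190,0,460,220),2.8)
go(st(0,56,54),1.827-np.pi)
E
python3 chk.py pics/w12.png
```

```text
plate [ 5.55963e+02 -9.59800e+00  2.62000e-01] [None, (-0.14, 25), (0.02, 24), (-0.16, 25)] 0.48 [-0.642  2.238  0.006]
landing [ 5.57941e+02 -1.37570e+01  2.57000e-01] [(0.13, 25), (0.13, 25), (0.06, 25)] 0.35 rel [-0.857  4.525  0.005]
with -y [ 5.56972e+02 -1.16470e+01  2.53000e-01] [(0.11, 25), (0.09, 25), None] 0.28 rel [-0.463  2.236  0.008]
t 18.57 pos [514.7 147.1 183.2] phi -1.3118 w 54.0 F [ 1.1 -0.9 -0.4] -> shift [108.3  -0.7 129.3] spin 0.0028
```

View pics/w12.png

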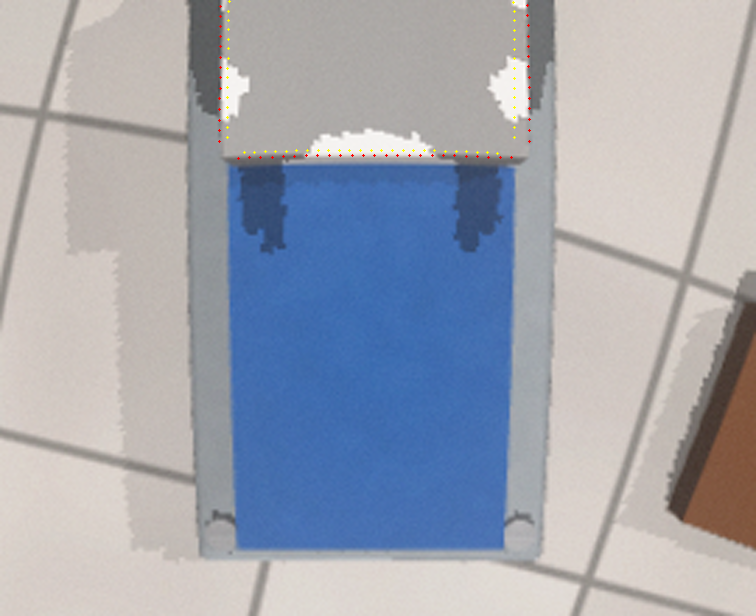

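The plate reads x ≈ -0.6 mm, yaw ≈ +0.006 rad. For y, the seam-based figure is +2.2 mm and the landing-end figure +4.5 mm. To resolve this I'll look straight down on the block's -y edge.

Request:
drive_tool(
  translation=[
    [10, 0, 0],
    [30, 0, 0],
    [55, 0, 5],
    [80, 0, 10],
    [100, 0, 20],
    [112, 0, 25],
    [118, 0, 30],
    [118, 0, 30],
    [118, 0, 30],
  ],
  spin=[0, 0, 0, 0, 0, 0, 0, 0, 0],
)

```text
time_s: 19.32
tool_pos: [545.0, 33.5, 153.9]
tool_rot: [0.792, -0.61, -0.001, 0.0]
contact_force: [0.0, 0.3, -0.6]
width: 54.1
```

```bash
cat > chk2.py <<'E'
import sys
from fit import *
s=telemetry.read_state();c=viewer.read_camera("wrist");f=c["frame"]
u=wr_proj(c,s,[st(0,-45,50),st(0,45,50)]);print(u.round(1), "cam", rel(B,np.r_[wr_pose(c,s)[1][:2],.256]))
p,per,e=refine(pr(c,s),f,st(-.6,2.4,0)[:2]+[.256],SQ[:2]+SQ[3:],70,rng=5);print("plate",p.round(3),per,e,rel(B,p))
pj=pr(c,s)
draw(f,pj,[(p,70,(0,0,255)),(B,50,(0,255,255))],sys.argv[1],(180,60,460,270),2.8)
np.savez(sys.argv[1]+".npz",f=f,tp=s["tool_pos"],tr=s["tool_rot"])
# profile along stand y through the -y edge, parametrised at z=60
g=cv2.cvtColor(f,cv2.COLOR_RGB2GRAY).astype(float)
for x in (-30,0,30):
    ys=np.arange(-70,-35,1.); uv=pj(np.array([st(x,y,50) for y in ys]))
    print(x,[int(v) for v in map_coordinates(g,[uv[:,1],uv[:,0]],order=1)])
E
python3 chk2.py pics/w13.png
```

```text
[[322.4  84.8]
 [322.2 195. ]] cam [  0.469 -33.18    0.   ]
plate [ 5.55806e+02 -9.51200e+00  2.59000e-01] [(0.0, 25), (-0.52, 25), (-0.53, 25)] 0.35 [-0.771  2.36   0.003]
-30 [94, 87, 90, 108, 121, 123, 123, 121, 122, 123, 122, 121, 101, 98, 100, 97, 102, 102, 101, 103, 101, 101, 101, 93, 75, 74, 92, 141, 152, 151, 155, 158, 160, 162, 163]
0 [121, 120, 118, 121, 121, 120, 120, 121, 123, 121, 120, 114, 100, 99, 98, 100, 98, 98, 101, 101, 102, 102, 104, 94, 77, 74, 95, 185, 226, 227, 226, 228, 228, 228, 227]
30 [121, 122, 122, 123, 122, 121, 120, 122, 121, 122, 123, 116, 100, 95, 98, 98, 100, 100, 99, 100, 101, 100, 100, 91, 72, 72, 88, 135, 151, 153, 152, 157, 162, 163, 167]
```

View pics/w13.png

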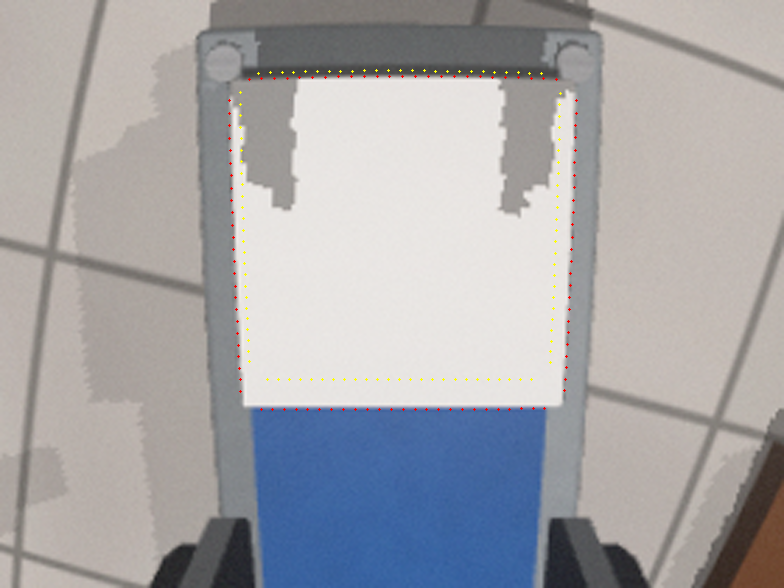

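A dark strip about 3 mm wide shows beyond the plate's -y edge (row ~75 of the crop). I'll go closer, with the camera right above that edge.

Request:
drive_tool(
  translation=[
    [5, 0, 5],
    [11, 0, 20],
    [14, 0, 40],
    [14, 0, 52],
    [14, 0, 58],
    [14, 0, 58],
    [14, 0, 58],
  ],
  spin=[0, 0, 0, 0, 0, 0, 0],
)

```text
time_s: 19.95
tool_pos: [549.0, 20.4, 96.7]
tool_rot: [0.793, -0.609, 0.0, -0.0]
contact_force: [0.7, -0.0, 0.9]
width: 53.8
```

```bash
cat > chk3.py <<'E'
import sys
from fit import *
s=telemetry.read_state();c=viewer.read_camera("wrist");f=c["frame"]
u=wr_proj(c,s,[st(0,-45,50),st(0,45,50),st(0,-60,20)]);print(u.round(1).tolist(), "cam", rel(B,np.r_[wr_pose(c,s)[1][:2],.256]))
pj=pr(c,s)
g=cv2.cvtColor(f,cv2.COLOR_RGB2GRAY).astype(float)
for x in (-35,-20,0,20,35):
    ys=np.arange(-60,-36,.5); uv=pj(np.array([st(x,y,50) for y in ys]))
    print(x,[int(v) for v in map_coordinates(g,[uv[:,1],uv[:,0]],order=1)])
v=int(u[0,1]);x0=180;y0=max(0,v-60);cv2.imwrite(sys.argv[1],cv2.resize(f[y0:y0+120,x0:x0+290],None,fx=2.7,fy=2.7,interpolation=cv2.INTER_NEAREST)[:,:,::-1])
np.savez(sys.argv[1]+".npz",f=f,tp=s["tool_pos"],tr=s["tool_rot"])
E
python3 chk3.py pics/w14.png
```

```text
[[323.8, 102.8], [323.2, 240.0], [323.7, 81.2]] cam [  0.968 -46.788   0.   ]
-35 [106, 95, 91, 92, 93, 92, 93, 93, 93, 94, 94, 95, 96, 96, 96, 95, 93, 93, 94, 95, 95, 95, 95, 95, 95, 93, 85, 72, 67, 66, 66, 65, 67, 74, 93, 121, 140, 145, 146, 145, 146, 147, 145, 144, 144, 145, 146, 143]
-20 [79, 80, 85, 90, 92, 93, 93, 93, 94, 93, 93, 92, 93, 94, 95, 94, 95, 96, 95, 94, 93, 94, 95, 95, 95, 94, 86, 68, 65, 63, 61, 60, 64, 69, 89, 116, 138, 145, 146, 146, 146, 146, 147, 145, 147, 146, 145, 146]
0 [112, 93, 90, 89, 89, 91, 93, 94, 92, 92, 93, 94, 93, 94, 94, 94, 93, 92, 91, 94, 95, 95, 95, 95, 94, 92, 85, 74, 63, 65, 65, 66, 65, 67, 83, 118, 136, 143, 145, 145, 145, 146, 144, 144, 145, 145, 145, 146]
20 [108, 96, 87, 90, 89, 90, 92, 94, 95, 92, 92, 93, 92, 91, 92, 93, 93, 93, 93, 92, 93, 93, 93, 93, 92, 93, 81, 70, 65, 66, 66, 64, 64, 69, 84, 112, 139, 145, 146, 145, 145, 144, 145, 145, 146, 147, 147, 147]
35 [109, 95, 84, 86, 89, 91, 91, 95, 93, 92, 91, 91, 89, 90, 90, 90, 92, 93, 93, 93, 94, 94, 92, 91, 91, 89, 81, 70, 63, 63, 62, 62, 62, 62, 75, 109, 132, 142, 145, 146, 147, 148, 147, 145, 145, 146, 147, 146]
```

View pics/w14.png

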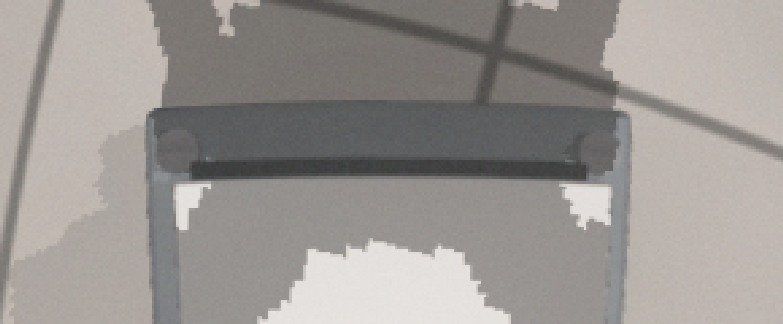

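The strip is the block's top: it measures 90 mm wide, and the view is straight down so parallax is negligible. It shows a 3.5 mm gap at -y, so the seam-based y was off by about 1.5 mm. Lateral error is about -0.8 mm and the plate is square. Next a further push of 3.5 mm.

Request:
drive_tool(
  translation=[
    [-8, 0, -2],
    [-22, 0, -2],
    [-36, 0, -1],
    [-43, 0, 5],
    [-43, 0, 18],
    [-43, 0, 32],
    [-43, 0, 40],
    [-43, 0, 42],
    [-43, 0, 42],
  ],
  spin=[0, 0, 0, 0, 0, 0, 0, 0, 0],
)

```text
time_s: 20.75
tool_pos: [537.4, 62.0, 53.7]
tool_rot: [0.793, -0.61, -0.001, 0.0]
contact_force: [-1.2, -0.1, -0.2]
width: 53.7
```

Request:
drive_tool(
  translation=[
    [3, 0, 0],
    [7, 0, 0],
    [11, 0, 0],
    [14, 0, 0],
    [16, 0, 0],
    [17, 0, 0],
    [18, 0, 0],
    [19, 0, 0],
    [20, 0, 0],
    [20.5, 0, 0],
    [20.5, 0, 0],
    [20.5, 0, 0],
  ],
  spin=[0, 0, 0, 0, 0, 0, 0, 0, 0, 0, 0, 0],
)

```text
time_s: 21.75
tool_pos: [543.1, 42.1, 54.4]
tool_rot: [0.793, -0.61, -0.0, -0.0]
contact_force: [-1.3, 4.8, 3.2]
width: 53.8
```

Request:
drive_tool(
  translation=[
    [-4, 0, 0],
    [-10, 0, 0],
    [-20, 0, -10],
    [-20, 0, -28],
    [-12, 0, -42],
    [4, 0, -44],
    [18, 0, -44],
    [23, 0, -43],
    [23, 0, -42],
    [23, 0, -42],
    [23, 0, -42],
  ],
  spin=[0, 0, 0, 0, 0, 0, 0, 0, 0, 0, 0],
)

```text
time_s: 22.67
tool_pos: [548.5, 19.8, 95.7]
tool_rot: [0.793, -0.61, -0.001, 0.0]
contact_force: [0.3, 0.5, -0.3]
width: 53.6
```

```bash
python3 chk3.py pics/w15.png
```

```text
[[322.5, 103.4], [322.2, 241.1], [322.4, 81.6]] cam [  0.452 -47.276   0.   ]
-35 [104, 95, 90, 90, 92, 94, 95, 93, 93, 95, 95, 95, 93, 94, 94, 93, 93, 94, 95, 95, 94, 94, 95, 97, 96, 93, 85, 75, 79, 131, 143, 144, 145, 145, 144, 145, 146, 146, 144, 145, 144, 145, 146, 146, 148, 144, 145, 146]
-20 [82, 82, 86, 91, 93, 94, 94, 93, 95, 94, 94, 93, 94, 95, 95, 94, 95, 96, 95, 94, 96, 96, 93, 93, 93, 95, 79, 68, 83, 127, 140, 143, 145, 146, 147, 144, 146, 144, 144, 145, 145, 145, 145, 146, 146, 145, 148, 147]
0 [108, 96, 88, 88, 91, 94, 93, 92, 92, 92, 92, 91, 92, 94, 94, 94, 92, 94, 95, 95, 95, 93, 96, 96, 95, 93, 86, 69, 84, 120, 143, 144, 145, 144, 145, 144, 144, 145, 147, 147, 146, 145, 144, 145, 145, 146, 146, 145]
20 [104, 91, 90, 90, 90, 91, 89, 91, 90, 90, 92, 92, 91, 91, 93, 92, 90, 89, 92, 91, 91, 93, 94, 95, 93, 92, 80, 65, 74, 121, 140, 145, 144, 144, 144, 145, 145, 146, 146, 145, 146, 146, 145, 145, 147, 147, 147, 147]
35 [104, 94, 90, 89, 89, 92, 89, 89, 91, 91, 92, 93, 92, 91, 92, 92, 94, 92, 92, 93, 92, 92, 92, 92, 91, 90, 86, 66, 74, 112, 142, 146, 145, 146, 146, 145, 144, 146, 147, 145, 145, 146, 147, 146, 144, 145, 147, 147]
```

View pics/w15.png

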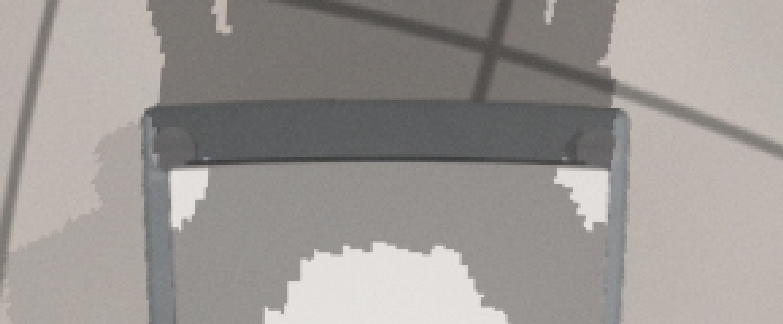

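The gap is now about 1 mm and parallel, with lateral about -0.8 mm, both well inside 4 mm. I'll close the fingers, go over the plate's centre and press.

Request:
drive_tool(
  translation=[
    [5, 0, -4],
    [14, 0, -4],
    [24, 0, -4],
    [30, 0, 0],
    [32, 0, 8],
    [32, 0, 14],
    [32, 0, 18],
    [32, 0, 18],
    [32, 0, 18],
  ],
  spin=[0, 0, 0, 0, 0, 0, 0, 0, 0],
  claw=0,
)

```text
time_s: 23.47
tool_pos: [556.9, -11.2, 77.8]
tool_rot: [0.793, -0.61, -0.0, 0.0]
contact_force: [-1.1, 0.0, 0.2]
width: 0.0
```

Run:
```python
from fit import *
go(st(-.6,-.6,70),1.827-np.pi)
```

```text
t 23.47 pos [556.9 -11.2  77.8] phi -1.3112 w 0.0 F [-1.1  0.   0.2] -> shift [1.1 0.4 7.8] spin 0.0034
```

Request:
drive_tool(
  translation=[
    [1, 0, 2],
    [1, 0, 4],
    [1, 0, 5],
    [1, 0, 6],
    [1, 0, 6.5],
    [1, 0, 7],
    [1, 0, 7.5],
    [1, 0, 8],
    [1, 0, 8.5],
    [1, 0, 9],
    [1, 0, 9],
  ],
  spin=[0, 0, 0, 0, 0, 0, 0, 0, 0, 0, 0],
)

```text
time_s: 24.38
tool_pos: [557.6, -12.4, 70.1]
tool_rot: [0.793, -0.61, 0.0, -0.0]
contact_force: [-3.4, 0.6, 8.5]
width: -0.2
```

Request:
drive_tool(
  translation=[
    [0, 0, 0.4],
    [0, 0, 0.8],
    [0, 0, 1],
    [0, 0, 1],
    [0, 0, 1],
    [0, 0, 1],
    [0, 0, 1],
  ],
  spin=[0, 0, 0, 0, 0, 0, 0],
)

```text
time_s: 24.97
tool_pos: [557.6, -12.4, 70.0]
tool_rot: [0.793, -0.61, 0.001, -0.0]
contact_force: [-6.2, 0.6, 16.7]
width: -0.2
```

It reads 16.7 N, held. I lift straight off and check.

Request:
drive_tool(
  translation=[
    [0, 0, 0],
    [0, 0, -1],
    [0, 0, -2],
    [0, 0, -6],
    [0, 0, -15],
    [0, 0, -26],
    [-10, 0, -28],
    [-24, 0, -28],
    [-32, 0, -28],
    [-33, 0, -28],
    [-33, 0, -28],
  ],
  spin=[0, 0, 0, 0, 0, 0, 0, 0, 0, 0, 0],
)

```text
time_s: 25.88
tool_pos: [548.5, 20.6, 96.0]
tool_rot: [0.793, -0.609, -0.0, 0.0]
contact_force: [0.6, -1.4, 0.0]
width: -0.5
```

```bash
python3 chk3.py pics/w16.png; python3 -c "
from fit import *
go(st(0,0,70),1.827-np.pi)"
```

```text
[[323.1, 102.2], [322.5, 240.0], [323.1, 80.6]] cam [  0.729 -46.455   0.   ]
-35 [113, 99, 88, 90, 93, 92, 93, 93, 93, 93, 92, 92, 95, 94, 94, 95, 95, 95, 96, 96, 95, 96, 95, 94, 94, 91, 83, 75, 84, 128, 144, 146, 147, 145, 145, 145, 145, 146, 147, 146, 144, 143, 144, 146, 144, 146, 147, 146]
-20 [80, 80, 83, 87, 90, 91, 92, 92, 93, 95, 95, 92, 94, 93, 93, 94, 95, 94, 93, 93, 93, 93, 93, 95, 95, 93, 83, 70, 73, 124, 140, 144, 144, 145, 145, 147, 145, 144, 143, 144, 144, 145, 145, 144, 143, 145, 146, 146]
0 [107, 96, 88, 89, 91, 91, 92, 93, 92, 93, 92, 92, 92, 92, 95, 93, 93, 93, 93, 93, 93, 93, 94, 94, 93, 91, 83, 69, 82, 115, 144, 146, 144, 142, 142, 144, 145, 144, 143, 142, 142, 144, 144, 147, 145, 146, 147, 145]
20 [112, 101, 92, 88, 90, 92, 92, 92, 93, 93, 91, 92, 93, 93, 93, 93, 92, 93, 93, 93, 93, 96, 93, 91, 92, 92, 84, 63, 75, 113, 140, 144, 145, 145, 144, 143, 144, 145, 145, 144, 145, 146, 145, 146, 147, 146, 144, 144]
35 [110, 97, 88, 88, 88, 89, 91, 92, 92, 92, 94, 92, 91, 92, 92, 89, 91, 93, 93, 92, 92, 92, 92, 92, 92, 90, 81, 73, 80, 108, 145, 145, 146, 147, 146, 145, 144, 146, 146, 145, 144, 144, 144, 145, 146, 146, 149, 146]
t 25.93 pos [548.7  20.1  96. ] phi -1.3102 w -0.3 F [ 0.4 -0.1 -0.8] -> shift [32.8  0.  25.9] spin 0.0044
```

View pics/w16.png

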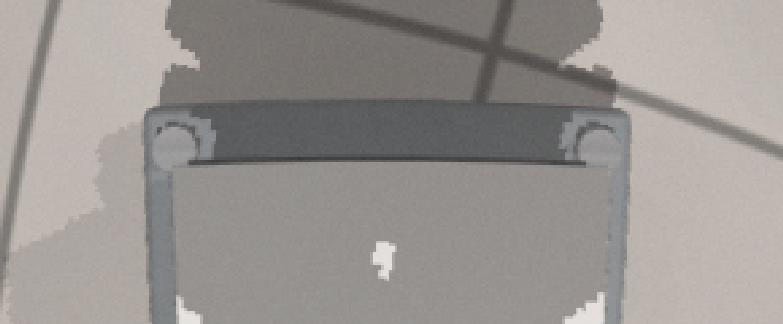

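Nothing shifted. I retract higher for a last check from the wrist and top cameras.

Request:
drive_tool(
  translation=[
    [0, 0, -15],
    [-5, 0, -40],
    [-20, 0, -70],
    [-40, 0, -100],
    [-60, 0, -125],
    [-68, 0, -134],
    [-68, 0, -134],
    [-68, 0, -134],
    [-68, 0, -134],
  ],
  spin=[0, 0, 0, 0, 0, 0, 0, 0, 0],
)

```text
time_s: 26.68
tool_pos: [531.3, 84.6, 228.6]
tool_rot: [0.793, -0.61, -0.001, 0.001]
contact_force: [-0.3, -0.2, -0.5]
width: 0.5
```

Run:
```python
from fit import *
s=telemetry.read_state();c=viewer.read_camera("wrist");f=c["frame"]
p,per,e=refine(pr(c,s),f,st(-.6,-.6,0)[:2]+[.256],SQ,70,rng=4);print("plate",p.round(3),per,e)
L=[((-45,55),(-45,150)),((45,150),(45,55))]
b,per,e=refine(pr(c,s),f,st(0,-1.6,0)[:2]+[.256],L+[((-45,-45),(45,-45))],50,rng=3);print("landing",b.round(3),per,e,"rel",rel(b,p))
draw(f,pr(c,s),[(p,70,(0,0,255))],"pics/w17.png",(170,0,470,250),2.5)
ct=viewer.read_camera("top");cv2.imwrite("pics/t3.png",ct["frame"][:,:,::-1])
```

```text
plate [ 5.56426e+02 -1.20720e+01  2.57000e-01] [(-0.16, 25), (-0.37, 25), (-0.16, 25), (-0.38, 25)] 0.32
landing [ 5.58347e+02 -1.58280e+01  2.56000e-01] [(0.14, 25), (0.11, 25), (0.0, 24)] 0.33 rel [-9.090e-01  4.119e+00  2.000e-03]
```

View pics/w17.png

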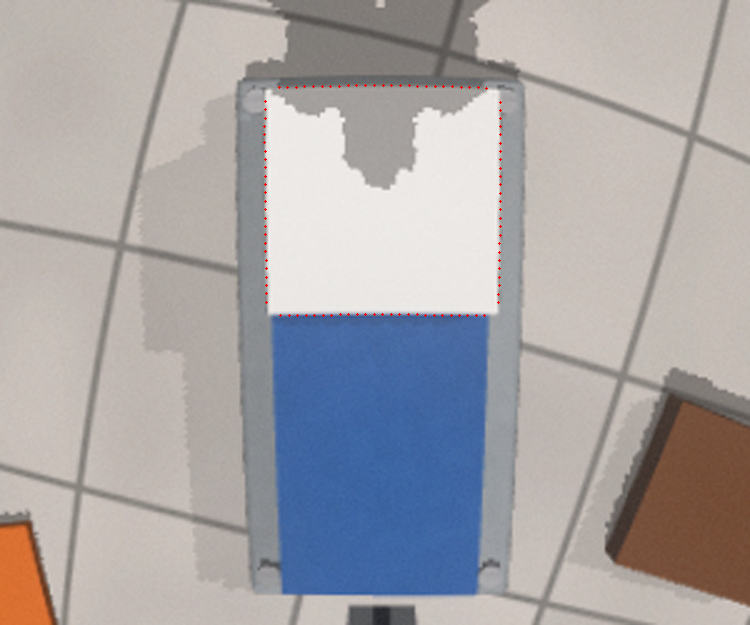

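View pics/t3.png

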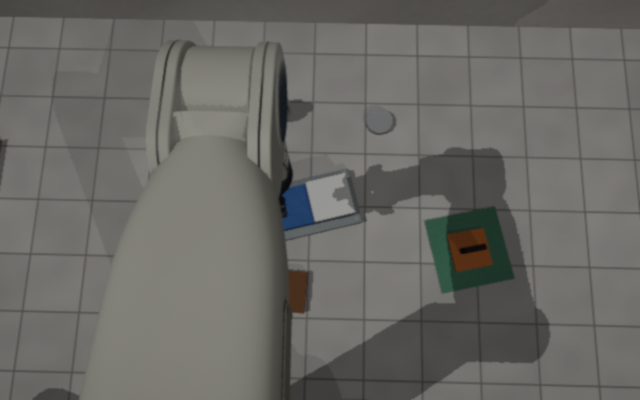

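Wrist w17 shows the plate's edges in line with the landing (x ≈ -0.9 mm, yaw +0.002). Top t3 shows the cover central on the mat at (471,249) and the disc in place. The robot touches nothing, so I hand in.

```bash
python3 -c "
from workcell import env,telemetry
print(env.hand_in()); print(telemetry.read_state()['time_s'])"
```

```text
the job is handed in; nothing more can be done
None
the job is handed in; nothing more can be done
```

The job is handed in at about 27 s of the 72 s allowed. No verdict was reported, so what follows rests on my own measurements.

- **Cover:** I gripped it by the handle, lifted it away from the plate, lowered it onto the mat until it touched, and released it. The top camera then had it at (451, -332), against a mat centre of about (452.5, -332).
- **Plate:** I slid it about 112 mm with two open fingers against its far edge, keeping it flat on the stand. I then pressed its centre with closed fingers (16.7 N read) and lifted straight off. The view straight down on the block's free edge looked the same before and after the press.
- **Bystanders:** The arm never went near the case, bottle or disc. The last top picture showed the disc in place, but the arm hid the case and the bottle, so I did not re-measure those two.

**Last plate checks against the block**

| Quantity | Reading | Allowed |
|---|---|---|
| Sideways (x) | about -0.9 mm | 4 mm |
| Along y, looking straight down on the free edge | about +1 mm | 4 mm |
| Turn | about 0.002 rad | 0.06 rad |

**Disagreements:** The y estimates did not fully agree. The block/landing joint gave about -0.3 mm and the landing's outer end about +1.9 mm, both within tolerance. One automatic fit in the final far view gave +4.1 mm. I set it aside because the plate hides the block's edge from that angle, so the fit had probably caught a different edge.

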